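# Set out the staining station

### The job

Set out the staining station: stand the three white dropper bottles upright in the three recesses of the long grey stand so that, seen from the robot, the red-capped bottle is at the left end, the blue-capped one at the right end and the white-capped one between them. Lay the black-and-yellow cover-glass box flat on the middle of the yellow notepad, its sides square with the pad's. Leave the small amber bottle, the tally counter and the stapler where they are.

Things in the scene. Friction and masses are not known exactly. Their poses are not given: they have to be found in the camera images.
- red_center (a point): white dropper bottle with a pointed red cap and a red/pink label band, standing upright: round body 36 mm in diameter from the bottom up to 74 mm, then a narrower cap up to 97 mm. 60 g or so. The point is its centre, half-way up (48.5 mm above its foot); z is up along the bottle.
- blue_center (a point): white dropper bottle with a pointed blue cap and a blue label band, standing upright: round body 36 mm in diameter from the bottom up to 74 mm, then a narrower cap up to 97 mm. 60 g or so. The point is its centre, half-way up (48.5 mm above its foot); z is up along the bottle.
- white_center (a point): white dropper bottle with a pointed white cap and a green label band, standing upright: round body 36 mm in diameter from the bottom up to 74 mm, then a narrower cap up to 97 mm. 60 g or so. The point is its centre, half-way up (48.5 mm above its foot); z is up along the bottle.
- cover_box_center (a point): black cardboard box with yellow top and bands, 40 mm (its x) by 55 mm (its y) by 32 mm high, lying flat, about 50 g, rigid. The point is its centre, half-way up (16 mm).
- stand: long grey plastic bottle stand, fixed to the worktop, 68 mm (its x) by 206 mm (its y) by 12 mm high, with three round dark-floored recesses, each 52 mm in diameter and 8 mm deep (floor 4 mm above the worktop), at y = +66, 0 and -66 mm on its long middle line (x = 0). The origin is the centre of its underside; its y axis points roughly to the robot's left, so y = +66 mm is the left recess; turned by at most about 12 degrees.
- pad: yellow square notepad block, 76 x 76 mm, 18 mm high, fixed to the worktop. The origin is the centre of its underside; x and y run along its sides.
- amber_center (a point): bystander, to be left alone: small amber-brown dropper bottle with a black cap, 26 mm in diameter, 73 mm high, loose. The point is its centre, half-way up.
- tally_center (a point): bystander, to be left alone: light-grey tally counter, about 60 x 54 x 29 mm, loose. The point is half-way up.
- stapler_center (a point): bystander, to be left alone: red and black stapler, 30 x 125 x 40 mm, loose. The point is half-way up.

How it is judged:
By the outcome, as a careful person would: the job done as asked, in the order asked, and still so for the second after the job is handed in, with the robot touching nothing.
It also fails if it takes over 104 s, if anything falls off the work surface, if the arm or the gripper's body presses on something with over 40 N, if the wrist force passes 120 N, or if a joint passes its speed limit or range.

### The arm

A 6-joint arm with a two-finger parallel gripper is mounted at the origin on a cart in front of the work surface, level with it; the furniture and walls round the work are solid. World frame = base frame: x ahead of the robot, y to its left, z up, the work surface at z = 0. Lengths are in m, angles in degrees, forces in N, time in s.
With the tool pointing down it reaches from about 0.35 to 0.775 m from the base axis. Payload 7.3 kg.
Tool frame: the origin (TCP) lies between the finger pads; the fingertips stand 19 mm ahead of it and the grasp point (between the pads) is the TCP; z points along the fingers, y is the direction in which the jaws open and shut (so a half turn about z gives the same grasp; the last joint's range is limited). The gripper opens to 92 mm and grips with 3 to 60 N. Pads are 19 mm wide; open, the fingers measure 130 mm over their backs; the gripper's body (75 mm by 190 mm) begins 47 mm behind the grasp point.
Start: joints at [59.473, 19.595, 87.324, -0, 73.075, -8.365], TCP at [0.198, 0.486, 0.246] pointing down, gripper open.
Joint ranges: [-145.02, 145.02], [-44.19, 115.74], [2.07, 154.8], [-57.11, 237.11], [16.16, 152.29], [-177.93, 177.93]. Speed limits (degrees/s): [147.25, 147.25, 180, 180, 180, 180].

### API

Orientations are given as [roll, pitch, yaw] about the fixed x, y, z axes, in that order (R = Rz(yaw) Ry(pitch) Rx(roll)).
In Python, from workcell import robot gives the robot as it stands. The module is installed in compiled form; this text tells all that it offers.
- The arm moves only by the tool arm_command, never from a script. Its argument "steps" is one flat list of numbers, 7 for each row, row after row: the shift along the world's x, y, z in units of 40 mm (1.0 is 40 mm), then the turn, a rotation vector about the world's x, y, z in units of 6 degrees (1.0 is 6 degrees), then the finger opening in mm, from 0 to 91.8. In form: [tx, ty, tz, rx, ry, rz, fingers, tx, ty, tz, rx, ry, rz, fingers, ...]. A call has 1 to 12 rows; each row shifts and turns the commanded pose from where the row before left it; what a row does not reach is not made up. A row lasts 1/12 s, in which the tool goes at most 41.7 mm and 7.16 degrees, less where a joint would pass 70% of its speed; a pose out of reach is approached as far as the arm can. A call is refused whole if a number of a shift passes 1 or a number of a turn 1, either way. A call with a gripper value outside its range is refused whole. The fingers move at their own pace and stop on an object; "newtons" is the grip in N (left out, the last holds). Time passes only in rows, so rows that do not move let the fingers close. It gives the time, the measured TCP pose, the force and the opening at its end, in the units of the state.
- robot.sense(): the state, without advancing time (a new reading comes with each control period).
- robot.grab_frame(name): name is "side" or "top"; returns a dict with "frame" (480x640x3 uint8, red, green, blue), "fx", "fy", "cx", "cy" (pixels), "rvec" (rotation vector, rad) and "tvec" (3), from world to camera coordinates, as OpenCV has them. Camera axes: x right, y down, z forward; pixel columns grow to the right and rows downward; lengths in m; the calibration is good to about 2 mm. A picture is of the moment at which its call begins. There is no depth.
- robot.job_done(): hands the job in, once; it reports no verdict.
The state is a dict: "clock": time; "joint_pos": joint angles; "joint_velocities": joint speeds; "tau": joint torques, N m; "tool_pos": TCP position; "ee_rot": TCP orientation; "contact_force": force on the tool from outside, world axes, zero at the start; "ft_torque": the same for the moment, N m; "gripper_width": opening from 0.0 (shut) to 1.0 (fully open).
Only numpy, scipy, OpenCV 4.12 (cv2) and the standard library are available. Lean on these libraries where they do the work, as an engineer would, in place of code of your own. Each camera call takes 0.05 s, during which the arm holds its last target. There are 200 camera calls.

## Working session

There is one attempt and no reset: what is moved stays moved. The work goes in short steps, Python scripts to look and compute and a tool call to move; the robot and the scene stay as the last step left them, time stands still between calls to the robot, and variables do not carry over. Pictures are saved under pics/ and viewed, about 12 in all and at most 16, crops included, and the job is handed in when it is done.

Besides the shell and the picture viewer there is one more tool, called by a JSON object that holds its "method" and its "body". arm_command: Moves the arm, as the interface text tells. Its arguments: {"type":"object","properties":{"steps":{"type":"array"},"newtons":{"type":"number"}},"required":["steps"]}

```bash
mkdir -p pics
cat > h.py <<'E'
import numpy as np, cv2
from workcell import robot
def grab(n,save=None):
    f=robot.grab_frame(n)
    if save: cv2.imwrite('pics/'+save,f['frame'][:,:,::-1])
    return f
def cam(f):
    R=cv2.Rodrigues(np.array(f['rvec'],float))[0]; t=np.array(f['tvec'],float).ravel()
    return R,t,np.array([[f['fx'],0,f['cx']],[0,f['fy'],f['cy']],[0,0,1]])
def plane(f,uv,z):
    R,t,K=cam(f); uv=np.atleast_2d(uv).astype(float)
    d=(R.T@np.linalg.inv(K)@np.c_[uv,np.ones(len(uv))].T).T; c=-R.T@t
    return c+d*((z-c[2])/d[:,2])[:,None]
def proj(f,P):
    R,t,K=cam(f); p=(K@(R@np.atleast_2d(P).T+t[:,None])).T; return p[:,:2]/p[:,2:]
E
python3 - <<'E'
from h import *
for n in('top','side'):
    f=grab(n,n+'0.png'); R,t,K=cam(f); print(n,-R.T@t,R.round(2).tolist(),K[0,0])
print(robot.sense())
E
```

```text
top [ 0.19902894 -0.04525642  1.44118184] [[-0.0, -1.0, -0.02], [-0.98, 0.01, -0.19], [0.19, 0.02, -0.98]] 608.8670094838895
side [ 0.05360332 -1.09803822  0.65521524] [[0.92, -0.38, 0.02], [-0.15, -0.42, -0.89], [0.35, 0.82, -0.45]] 616.086590517674
{'clock': 0.1, 'joint_pos': array([ 5.94715985e+01,  1.96310523e+01,  8.73703447e+01,  1.11029276e-04,
        7.30766692e+01, -8.36366307e+00]), 'joint_velocities': array([ 0.13491338, -0.03012452, -0.20931384, -0.03365587,  0.03420492,
       -0.05066526]), 'tau': array([ 1.69637944e-03, -4.32002807e+01, -2.44694030e+01,  7.20320782e-02,
        5.26177045e-02,  3.28254970e-06]), 'tool_pos': array([0.19786025, 0.48592466, 0.24513567]), 'ee_rot': array([-1.79922779e+02, -1.14602204e-02,  1.57835221e+02]), 'contact_force': array([-0.2706036 ,  1.03151009, -0.48407486]), 'ft_torque': array([ 0.00509344,  0.00479215, -0.06930246]), 'gripper_width': 0.9975978187912987}
```

View pics/top0.png

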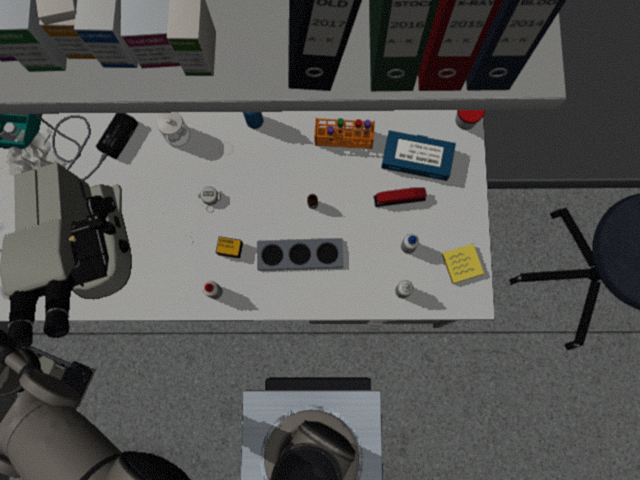

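View pics/side0.png

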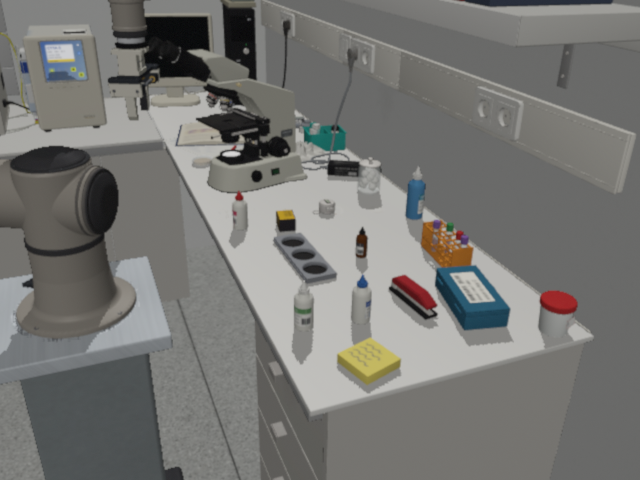

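The top view shows red (212,288), box (229,246), stand (300,253), blue (410,242), white (404,288), pad (464,263), amber (312,201), tally (209,195) and stapler (400,197). I'll zoom in and measure next.

Run:
```python
from h import *
a=cv2.imread('pics/top0.png')[180:310,190:490]; b=cv2.imread('pics/side0.png')[180:390,220:440]
cv2.imwrite('pics/c1.png',cv2.resize(a,None,fx=2.66,fy=2.66,interpolation=cv2.INTER_CUBIC))
cv2.imwrite('pics/c2.png',cv2.resize(b,None,fx=2.8,fy=2.8,interpolation=cv2.INTER_CUBIC))
T=grab('top');S=grab('side')
def blobs(f,lo,hi,roi,minA=6,hue=True):
    h=cv2.cvtColor(f['frame'],cv2.COLOR_RGB2HSV); m=cv2.inRange(h,np.array(lo),np.array(hi))
    if lo[0]<0: m=cv2.inRange(h,np.array((0,)+lo[1:]),np.array(hi))|cv2.inRange(h,np.array((180+lo[0],)+lo[1:]),np.array((180,255,255)))
    k=np.zeros_like(m);x0,y0,x1,y1=roi;k[y0:y1,x0:x1]=m[y0:y1,x0:x1]
    n,_,st,ce=cv2.connectedComponentsWithStats(k)
    for i in range(1,n):
        if st[i,4]>=minA:print('  ',st[i],ce[i].round(2))
    return k
for nm,f,roi in(('top',T,(190,180,490,310)),('side',S,(220,180,440,390))):
    for c,lo,hi in(('red',(-8,110,50),(8,255,255)),('blue',(100,100,40),(130,255,255)),('yellow',(18,120,60),(35,255,255)),('green',(40,60,40),(85,255,255)),('dark',(0,0,0),(180,255,62))):
        print(nm,c);blobs(f,lo,hi,roi,10)
```

```text
top red
   [376 188  50  15 490] [400.55 194.46]
   [205 284   8   8  55] [208.49 287.31]
top blue
   [408 236   8   8  53] [411.68 239.36]
top yellow
   [216 237  25  19 351] [228.17 246.16]
   [ 442  244   42   39 1031] [462.52 263.2 ]
top green
top dark
   [487 180   3   9  19] [488.32 184.05]
   [308 194  10  15 116] [312.41 201.26]
   [207 197  11   8  29] [212.97 201.52]
   [374 196  52  11 256] [398.86 201.09]
   [217 241  26  18  86] [233.59 252.53]
   [288 243  23  23 391] [299.37 253.69]
   [316 242  22  23 386] [326.73 252.79]
   [261 244  23  22 389] [271.62 254.49]
   [403 248  12   5  37] [408.43 250.16]
   [207 285   6   5  17] [209.18 286.76]
   [211 285  12  14  66] [217.64 292.8 ]
   [398 294   9   4  21] [401.76 295.76]
side red
   [236 191   7   9  39] [238.67 196.21]
   [393 276  43  33 605] [414.76 291.3 ]
side blue
   [406 180  19  39 496] [414.03 197.77]
   [436 268   4  23  64] [437.84 278.58]
   [358 276   9  12  70] [361.96 282.51]
side yellow
   [277 211  17  10 145] [284.88 215.18]
   [ 338  339   62   45 1352] [368.86 361.86]
side green
   [297 309  14   5  49] [303.29 310.88]
side dark
   [253 180   7   2  12] [256.   180.42]
   [277 220  18  11 182] [285.87 224.71]
   [360 229   5   7  24] [361.79 232.46]
   [282 239  21   7 108] [292.31 242.31]
   [357 238   9  19  83] [361.88 245.42]
   [293 252  21   7 125] [303. 255.]
   [304 265  22   9 148] [314.59 268.79]
   [437 272   3   6  11] [438.   274.36]
   [436 280   4  10  26] [437.62 284.35]
   [390 287  47  32 245] [411.51 303.9 ]
```

View pics/c1.png

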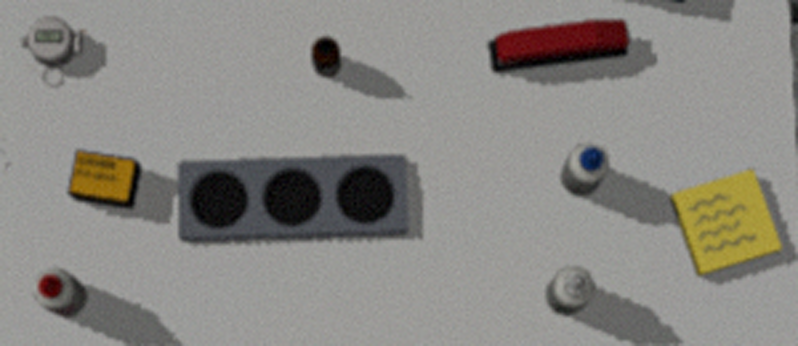

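View pics/c2.png

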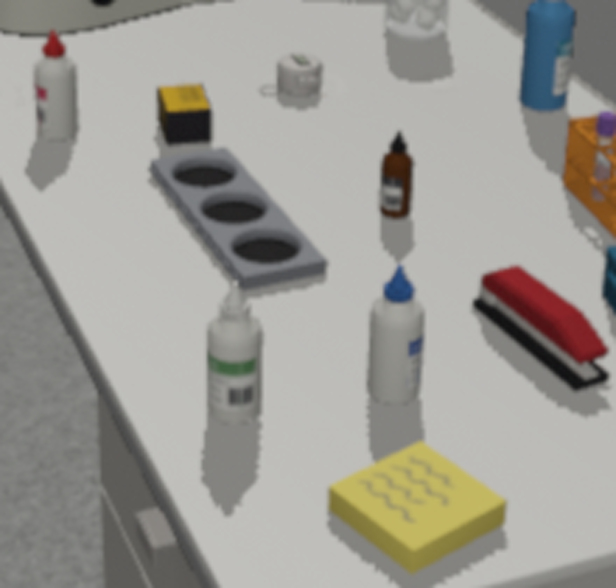

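```bash
cat > m.py <<'E'
from h import *
def tri(T,S,a,b):
    A=[];r=[]
    for f,uv in((T,a),(S,b)):
        c=plane(f,uv,0)[0]; R,t,_=cam(f); o=-R.T@t; d=(c-o)/np.linalg.norm(c-o); M=np.eye(3)-np.outer(d,d); A.append(M); r.append(M@o)
    p=np.linalg.lstsq(np.vstack(A),np.hstack(r),rcond=None)[0]
    return p, [np.linalg.norm(proj(f,p)[0]-uv).round(2) for f,uv in((T,a),(S,b))]
def yellow(f,roi,z,mn=100):
    h=cv2.cvtColor(f['frame'],cv2.COLOR_RGB2HSV); x0,y0,x1,y1=roi
    m=np.zeros(h.shape[:2],np.uint8); m[y0:y1,x0:x1]=cv2.inRange(h,np.array((15,110,90)),np.array((38,255,255)))[y0:y1,x0:x1]
    m=cv2.morphologyEx(m,cv2.MORPH_CLOSE,np.ones((5,5)))
    c=max(cv2.findContours(m,0,cv2.CHAIN_APPROX_NONE)[0],key=cv2.contourArea)[:,0]
    P=plane(f,c,z)[:,:2].astype(np.float32); return cv2.minAreaRect(P*1000)
E
python3 - <<'E'
from m import *
T=grab('top');S=grab('side')
for n,a,b in(('redcap',(208.49,287.31),(238.67,196.21)),('bluecap',(411.68,239.36),(361.96,282.51)),('whitecap',(406.2,286),(304.3,286.4)),('amber cap',(310.5,199),(361.8,231.5)),
  ('tally',(209,194.5),(327,203))): print(n,tri(T,S,a,b))
for n,uv in(('L',(271.62,254.49)),('M',(299.37,253.69)),('R',(326.73,252.79))): print(n,plane(T,uv,.008))
for n,uv in(('L',(292.31,242.31)),('M',(303,255)),('R',(314.59,268.79))): print('side',n,plane(S,uv,.006))
print('box',yellow(T,(205,230,250,262),.032),yellow(S,(270,205,300,222),.032))
print('pad',yellow(T,(435,235,490,290),.018),yellow(S,(330,330,410,390),.018))
# stand corners in crop c1
for uv in((179,162),(405,155),(408,234),(181,241)): print(plane(T,np.array(uv)/2.66+(190,180)-.3,.012).round(4))
for uv in((570,193),(572,290),(60,292)): print('bottle body crop',plane(T,np.array(uv)/2.66+(190,180),.06).round(4))
E
```

```text
redcap (array([0.37903421, 0.23541902, 0.07775193]), [np.float64(0.1), np.float64(0.1)])
bluecap (array([ 0.48785068, -0.22686809,  0.07579151]), [np.float64(0.28), np.float64(0.35)])
whitecap (array([ 0.38061051, -0.21081708,  0.0806573 ]), [np.float64(0.59), np.float64(0.74)])
amber cap (array([0.5936159 , 0.00464245, 0.0545676 ]), [np.float64(1.33), np.float64(1.42)])
tally (array([0.61469489, 0.2538656 , 0.01845356]), [np.float64(0.31), np.float64(0.29)])
L [[0.46654635 0.10046211 0.008     ]]
M [[0.46811381 0.03385042 0.008     ]]
R [[ 0.46992835 -0.03173828  0.008     ]]
side L [[0.46598548 0.09691759 0.006     ]]
side M [[0.46801911 0.03081433 0.006     ]]
side R [[ 0.47000816 -0.03555081  0.006     ]]
box ((483.6932067871094, 201.9470672607422), (52.09158706665039, 36.70353698730469), 80.56990051269531) ((481.4954528808594, 191.589599609375), (47.19770812988281, 40.70478820800781), 72.0883560180664)
pad ((441.3772888183594, -352.1194763183594), (75.66096496582031, 78.20626068115234), 17.15780258178711) ((436.9393005371094, -368.9490966796875), (86.44437408447266, 87.16655731201172), 17.20926856994629)
[[0.5    0.1357 0.012 ]]
[[ 0.5051 -0.0684  0.012 ]]
[[ 0.433  -0.0705  0.012 ]]
[[0.4277 0.1326 0.012 ]]
bottle body crop [[ 0.4596 -0.2108  0.06  ]]
bottle body crop [[ 0.3751 -0.2101  0.06  ]]
bottle body crop [[0.3754 0.2296 0.06  ]]
```

{"method": "arm_command", "body": {"steps": [0.37,-0.52,0,0,0,-0.94,91.8,0.37,-0.52,0,0,0,-0.94,91.8,0.37,-0.52,0,0,0,-0.94,91.8,0.37,-0.52,0,0,0,-0.94,91.8,0.37,-0.52,0,0,0,-0.94,91.8,0.37,-0.52,0,0,0,-0.94,91.8,0.37,-0.52,0,0,0,-0.94,91.8,0.37,-0.52,0,0,0,-0.94,91.8,0.37,-0.52,0,0,0,-0.94,91.8,0.37,-0.52,0,0,0,-0.94,91.8,0.37,-0.52,0,0,0,-0.94,91.8,0.37,-0.52,0,0,0,-0.94,91.8], "newtons": 15}}

```text
clock: 1.3
tool_pos: [0.3761, 0.2355, 0.2458]
ee_rot: [180.0, -0.0, 89.9]
contact_force: [1.0, 1.0, 1.0]
gripper_width: 1.0
```

Run:
```python
from m import *
T=grab('top');S=grab('side','s1.png')
for uv in((424,443),(505,498),(412,560),(331,488)): print('side pad corner',plane(S,np.array(uv)/2.8+(220,180),.018).round(4))
for uv in((158,90),(205,86),(210,108),(161,113)): print('side box top',plane(S,np.array(uv)/2.8+(220,180),.032).round(4))
for uv in((75,152),(138,162),(131,199),(68,190)): print('top box top',plane(T,np.array(uv)/2.66+(190,180),.032).round(4))
print(robot.sense()['tool_pos'],robot.sense()['ee_rot'])
```

```text
side pad corner [[ 0.4677 -0.317   0.018 ]]
side pad corner [[ 0.489  -0.3836  0.018 ]]
side pad corner [[ 0.413  -0.4148  0.018 ]]
side pad corner [[ 0.3958 -0.3383  0.018 ]]
side box top [[0.466  0.2143 0.032 ]]
side box top [[0.5073 0.2087 0.032 ]]
side box top [[0.4963 0.1642 0.032 ]]
side box top [[0.4539 0.1686 0.032 ]]
top box top [[0.5047 0.2258 0.032 ]]
top box top [[0.4952 0.1691 0.032 ]]
top box top [[0.4617 0.1746 0.032 ]]
top box top [[0.4702 0.2309 0.032 ]]
[0.37730297 0.23446607 0.24575991] [1.79950394e+02 4.15350358e-02 8.98084380e+01]
```

{"method": "arm_command", "body": {"steps": [0.05,0,-0.8,0,0,0,91.8,0,0,-0.8,0,0,0,91.8,0,0,-0.8,0,0,0,91.8,0,0,-0.8,0,0,0,91.8,0,0,-0.6,0,0,0,91.8,0,0,-0.5,0,0,0,91.8,0,0,-0.4,0,0,0,91.8,0,0,0,0,0,0,91.8]}}

```text
clock: 2.07
tool_pos: [0.3755, 0.2364, 0.0552]
ee_rot: [-179.7, 0.1, 90.3]
contact_force: [-0.3, -0.4, 0.5]
gripper_width: 1.002
```

Run:
```python
from m import *
T=grab('top');S=grab('side')
a=cv2.resize(T['frame'][230:350,150:290],None,fx=3,fy=3);b=cv2.resize(S['frame'][130:250,170:310],None,fx=3,fy=3)
cv2.imwrite('pics/p2.png',np.vstack([a,b])[:,:,::-1] if 0 else np.hstack([a,b])[:,:,::-1])
```

```text
(no output)
```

View pics/p2.png

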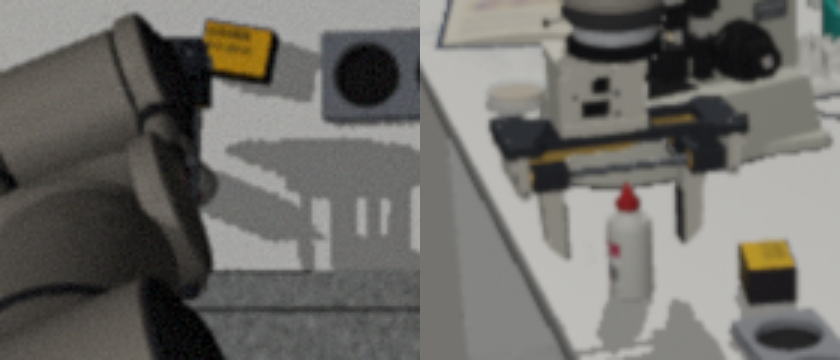

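The side view shows the red bottle (627,240 in the crop) centred between the fingertips (558 and 690). Closing.

{"method": "arm_command", "body": {"steps": [0,0,0,0,0,0,30,0,0,0,0,0,0,30,0,0,0,0,0,0,30,0,0,0,0,0,0,30,0,0,0,0,0,0,30,0,0,0,0,0,0,30,0,0,0,0,0,0,30,0,0,0,0,0,0,30,0,0,0,0,0,0,30,0,0,0,0,0,0,30], "newtons": 15}}

```text
clock: 3.0
tool_pos: [0.3778, 0.2367, 0.0578]
ee_rot: [180.0, -0.0, 90.2]
contact_force: [0.2, 0.9, -0.1]
gripper_width: 0.393
```

{"method": "arm_command", "body": {"steps": [0,0,0.3,0,0,0,30,0,0,0.5,0,0,0,30,0,0,0.6,0,0,0,30,0,0,0.6,0,0,0,30,0.3,-0.4,0.5,0,0,0,30,0.4,-0.7,0,0,0,0,30,0.5,-0.8,0,0,0,0,30,0.5,-0.8,0,0,0,0,30,0.4,-0.5,0,0,0,0,30,0.12,-0.22,0,0,0,0,30,0,0,0,0,0,0,30,0,0,0,0,0,0,30]}}

```text
clock: 4.0
tool_pos: [0.4656, 0.1001, 0.1573]
ee_rot: [-179.9, -0.0, 90.1]
contact_force: [-0.5, 1.1, -0.9]
gripper_width: 0.388
```

Run:
```python
from m import *
S=grab('side')
cv2.imwrite('pics/p3.png',cv2.resize(S['frame'][110:310,190:390],None,fx=3,fy=3)[:,:,::-1])
s=robot.sense();print(s['tool_pos'],s['ee_rot'],s['gripper_width'],s['contact_force'])
```

```text
[0.46534513 0.1006619  0.15740396] [-1.79911362e+02 -2.41279927e-02  9.01660996e+01] 0.3878755596385518 [-0.34809793  0.67296609 -1.06798097]
```

View pics/p3.png

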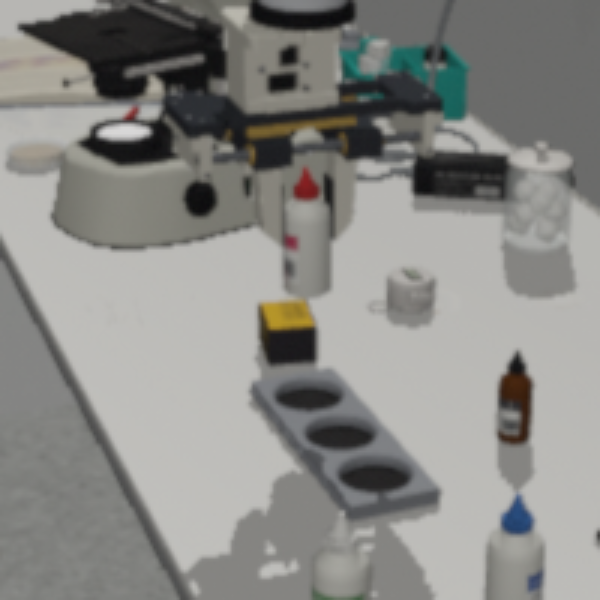

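Red hangs upright at column 308 in the crop, directly above the left recess (309,397). Lowering.

{"method": "arm_command", "body": {"steps": [0.03,-0.03,-0.5,0,0,0,30,0,0,-0.5,0,0,0,30,0,0,-0.5,0,0,0,30,0,0,-0.4,0,0,0,30,0,0,-0.2,0,0,0,30,0,0,-0.15,0,0,0,30,0,0,-0.08,0,0,0,30,0,0,-0.05,0,0,0,30,0,0,0,0,0,0,30,0,0,0,0,0,0,30]}}

```text
clock: 4.88
tool_pos: [0.468, 0.0987, 0.0631]
ee_rot: [179.9, -0.0, 90.2]
contact_force: [-0.6, 0.2, -0.7]
gripper_width: 0.386
```

Run:
```python
from m import *
S=grab('side')
s=robot.sense();print(s['tool_pos'],s['ee_rot'],s['gripper_width'],s['contact_force'])
```

```text
[0.46805223 0.09868576 0.06316   ] [ 1.7992213e+02 -2.6923350e-03  9.0156008e+01] 0.38742779221062484 [ 0.74307836  0.62936958 -1.69935265]
```

{"method": "arm_command", "body": {"steps": [0,0,-0.03,0,0,0,30,0,0,-0.02,0,0,0,30,0,0,0,0,0,0,30]}}

```text
clock: 5.18
tool_pos: [0.4685, 0.0986, 0.0615]
ee_rot: [179.9, -0.0, 90.2]
contact_force: [-0.8, 0.1, 5.8]
gripper_width: 0.386
```

{"method": "arm_command", "body": {"steps": [0,0,0,0,0,0,91.8,0,0,0,0,0,0,91.8,0,0,0,0,0,0,91.8,0,0,0,0,0,0,91.8,0,0,0,0,0,0,91.8,0,0,0,0,0,0,91.8,0,0,0.5,0,0,0,91.8,0,0,0.8,0,0,0,91.8,0,0,0.8,0,0,0,91.8,0,0,0.8,0,0,0,91.8,0,0,0.6,0,0,0,91.8]}}

```text
clock: 6.1
tool_pos: [0.468, 0.0987, 0.2031]
ee_rot: [179.9, -0.0, 90.2]
contact_force: [-0.1, -0.1, -0.3]
gripper_width: 0.998
```

{"method": "arm_command", "body": {"steps": [0,-0.5,0,0,0,0,91.8,0.1,-0.8,0,0,0,0,91.8,0.1,-0.9,0,0,0,0,91.8,0.1,-0.9,0,0,0,0,91.8,0.1,-0.9,0,0,0,0,91.8,0.1,-0.9,0,0,0,0,91.8,0,-0.9,0,0,0,0,91.8,0,-0.9,0,0,0,0,91.8,0,-0.9,0,0,0,0,91.8,0,-0.5,0,0,0,0,91.8,0,0,0,0,0,0,91.8,0,0,0,0,0,0,91.8]}}

```text
clock: 7.1
tool_pos: [0.4872, -0.2261, 0.2001]
ee_rot: [-180.0, -0.0, 90.0]
contact_force: [-0.4, 0.6, -0.4]
gripper_width: 1.002
```

Run:
```python
from m import *
T=grab('top');S=grab('side')
a=cv2.resize(T['frame'][180:310,190:350],None,fx=2.5,fy=2.5);b=cv2.resize(S['frame'][180:310,220:380],None,fx=2.5,fy=2.5)
cv2.imwrite('pics/p4.png',np.hstack([a,b])[:,:,::-1])
h=cv2.cvtColor(S['frame'],cv2.COLOR_RGB2HSV); m=cv2.inRange(h,np.array((172,110,50)),np.array((180,255,255)))|cv2.inRange(h,np.array((0,110,50)),np.array((8,255,255)))
n,_,st,ce=cv2.connectedComponentsWithStats(m[180:280,220:380]);print(st[1:],ce[1:]+(220,180))
h=cv2.cvtColor(T['frame'],cv2.COLOR_RGB2HSV); m=cv2.inRange(h,np.array((172,110,50)),np.array((180,255,255)))|cv2.inRange(h,np.array((0,110,50)),np.array((8,255,255)))
n,_,st,ce=cv2.connectedComponentsWithStats(m[220:300,190:350]);print(st[1:],ce[1:]+(190,220))
print(robot.sense()['tool_pos'],robot.sense()['ee_rot'])
```

```text
[[70 27  8 10 46]
 [66 48  4  4  8]] [[293.2173913  212.43478261]
 [288.         229.625     ]]
[[76 24  8  8 50]] [[269.74 247.84]]
[ 0.48743704 -0.22439038  0.20032479] [-1.79969409e+02 -4.84077242e-02  9.01793321e+01]
```

View pics/p4.png

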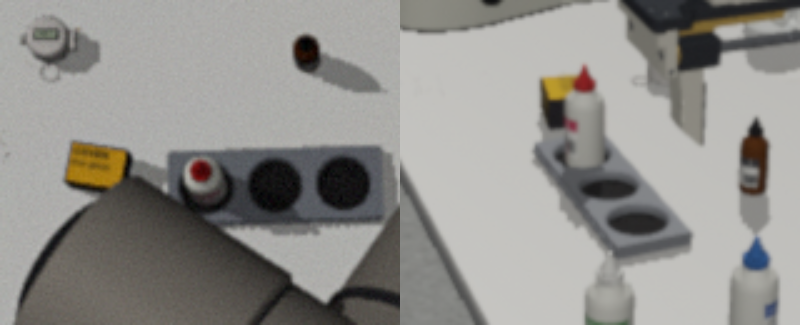

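Red stands in the left recess, visible in the top view at (205,180) and the side view at (583,120). Now blue.

{"method": "arm_command", "body": {"steps": [0.02,-0.04,-0.6,0,0,0,91.8,0,0,-0.8,0,0,0,91.8,0,0,-0.8,0,0,0,91.8,0,0,-0.6,0,0,0,91.8,0,0,-0.5,0,0,0,91.8,0,0,-0.25,0,0,0,91.8,0,0,0,0,0,0,91.8]}}

```text
clock: 7.78
tool_pos: [0.4875, -0.225, 0.0567]
ee_rot: [-179.8, -0.1, 90.3]
contact_force: [0.8, -0.3, 0.1]
gripper_width: 0.999
```

{"method": "arm_command", "body": {"steps": [0,0,0,0,0,0,30,0,0,0,0,0,0,30,0,0,0,0,0,0,30,0,0,0,0,0,0,30,0,0,0,0,0,0,30,0,0,0,0,0,0,30,0,0,0,0,0,0,30,0,0,0,0,0,0,30,0,0,0,0,0,0,30,0,0,0,0,0,0,30]}}

```text
clock: 8.62
tool_pos: [0.4884, -0.227, 0.0585]
ee_rot: [180.0, -0.0, 90.2]
contact_force: [-0.2, 0.2, 1.0]
gripper_width: 0.392
```

Run:
```python
from m import *
T=grab('top');S=grab('side')
print(tri(T,S,(269.74,247.84),(293.22,212.43)))
s=robot.sense();print(s['tool_pos'],s['ee_rot'],s['gripper_width'],s['contact_force'])
```

```text
(array([0.46856981, 0.09752932, 0.08080036]), [np.float64(0.07), np.float64(0.07)])
[ 0.48836968 -0.22697418  0.05850833] [-1.79996525e+02 -2.50926934e-03  9.01556207e+01] 0.387345646683784 [-0.33228627  0.88160554  0.30872735]
```

{"method": "arm_command", "body": {"steps": [0,0,0.3,0,0,0,30,0,0,0.6,0,0,0,30,0,0,0.7,0,0,0,30,0,0,0.7,0,0,0,30,-0.06,0.3,0.4,0,0,0,30,-0.1,0.6,0,0,0,0,30,-0.1,0.8,0,0,0,0,30,-0.1,0.9,0,0,0,0,30,-0.1,0.9,0,0,0,0,30,0,0.8,0,0,0,0,30,0,0.5,0,0,0,0,30,0,0.04,0,0,0,0,30]}}

```text
clock: 9.72
tool_pos: [0.4694, -0.0301, 0.1666]
ee_rot: [-180.0, -0.1, 90.4]
contact_force: [-0.1, -0.3, -1.2]
gripper_width: 0.389
```

{"method": "arm_command", "body": {"steps": [0,0,0,0,0,0,30,0,0,-0.4,0,0,0,30,0,0,-0.5,0,0,0,30,0,0,-0.5,0,0,0,30,0,0,-0.5,0,0,0,30,0,0,-0.3,0,0,0,30,0,0,-0.2,0,0,0,30,0,0,-0.12,0,0,0,30,0,0,0,0,0,0,30,0,0,0,0,0,0,30]}}

```text
clock: 10.55
tool_pos: [0.4704, -0.0339, 0.0661]
ee_rot: [180.0, 0.0, 90.1]
contact_force: [0.1, -0.7, -1.0]
gripper_width: 0.389
```

{"method": "arm_command", "body": {"steps": [0,0,-0.05,0,0,0,30,0,0,-0.05,0,0,0,30,0,0,0,0,0,0,30]}}

```text
clock: 10.8
tool_pos: [0.4704, -0.0335, 0.0623]
ee_rot: [179.9, 0.0, 90.2]
contact_force: [0.1, -1.0, 0.9]
gripper_width: 0.39
```

{"method": "arm_command", "body": {"steps": [0,0,-0.02,0,0,0,30,0,0,0,0,0,0,91.8,0,0,0,0,0,0,91.8,0,0,0,0,0,0,91.8,0,0,0,0,0,0,91.8,0,0,0,0,0,0,91.8,0,0,0,0,0,0,91.8,0,0,0.5,0,0,0,91.8,0,0,0.8,0,0,0,91.8,0,0,0.8,0,0,0,91.8,0,0,0.8,0,0,0,91.8,0,0,0.6,0,0,0,91.8]}}

```text
clock: 11.8
tool_pos: [0.4704, -0.0334, 0.2035]
ee_rot: [179.9, 0.0, 90.2]
contact_force: [0.7, 0.1, 0.1]
gripper_width: 0.997
```

{"method": "arm_command", "body": {"steps": [-0.25,-0.5,0,0,0,0,91.8,-0.4,-0.8,0,0,0,0,91.8,-0.4,-0.8,0,0,0,0,91.8,-0.4,-0.8,0,0,0,0,91.8,-0.4,-0.8,0,0,0,0,91.8,-0.3,-0.54,0,0,0,0,91.8,-0.1,-0.2,0,0,0,0,91.8,0,0,0,0,0,0,91.8,0,0,0,0,0,0,91.8]}}

```text
clock: 12.55
tool_pos: [0.3801, -0.2106, 0.2008]
ee_rot: [180.0, -0.0, 90.1]
contact_force: [-0.2, 0.1, -0.1]
gripper_width: 1.001
```

Run:
```python
from m import *
T=grab('top');S=grab('side')
a=cv2.resize(T['frame'][190:310,190:450],None,fx=1.5,fy=2.5)if 0 else cv2.resize(T['frame'][190:320,290:450],None,fx=2.5,fy=2.5);b=cv2.resize(S['frame'][200:330,220:380],None,fx=2.5,fy=2.5)
cv2.imwrite('pics/p5.png',np.hstack([a,b])[:,:,::-1])
print(robot.sense()['tool_pos'],robot.sense()['ee_rot'])
```

```text
[ 0.38051548 -0.20988226  0.20086055] [ 1.79993534e+02 -3.09322168e-02  9.02203420e+01]
```

View pics/p5.png

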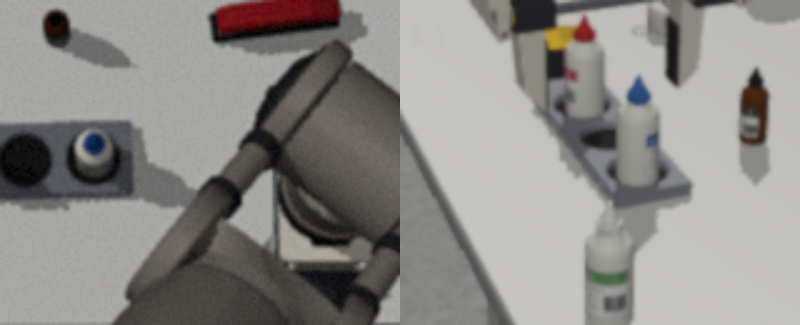

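Blue stands in the right recess (top crop 93,150). Now white.

{"method": "arm_command", "body": {"steps": [0,0,-0.6,0,0,0,91.8,0,0,-0.8,0,0,0,91.8,0,0,-0.8,0,0,0,91.8,0,0,-0.6,0,0,0,91.8,0,0,-0.5,0,0,0,91.8,0,0,-0.26,0,0,0,91.8,0,0,0,0,0,0,91.8]}}

```text
clock: 13.23
tool_pos: [0.3795, -0.2088, 0.0565]
ee_rot: [-179.8, -0.2, 90.3]
contact_force: [0.1, 0.3, 0.3]
gripper_width: 1.003
```

{"method": "arm_command", "body": {"steps": [0,0,0,0,0,0,30,0,0,0,0,0,0,30,0,0,0,0,0,0,30,0,0,0,0,0,0,30,0,0,0,0,0,0,30,0,0,0,0,0,0,30,0,0,0,0,0,0,30,0,0,0,0,0,0,30,0,0,0,0,0,0,30,0,0,0,0,0,0,30]}}

```text
clock: 14.07
tool_pos: [0.38, -0.211, 0.0586]
ee_rot: [180.0, -0.0, 90.2]
contact_force: [0.3, 0.0, 1.3]
gripper_width: 0.388
```

Run:
```python
from m import *
S=grab('side')
cv2.imwrite('pics/p6.png',cv2.resize(S['frame'][200:350,220:420],None,fx=3,fy=3)[:,:,::-1])
s=robot.sense();print(s['tool_pos'],s['ee_rot'],s['gripper_width'],s['contact_force'])
```

```text
[ 0.38001028 -0.21101152  0.05857843] [1.79995046e+02 2.31331695e-03 9.01524784e+01] 0.3856363526533232 [-0.19307209 -0.36266902  0.70236392]
```

View pics/p6.png

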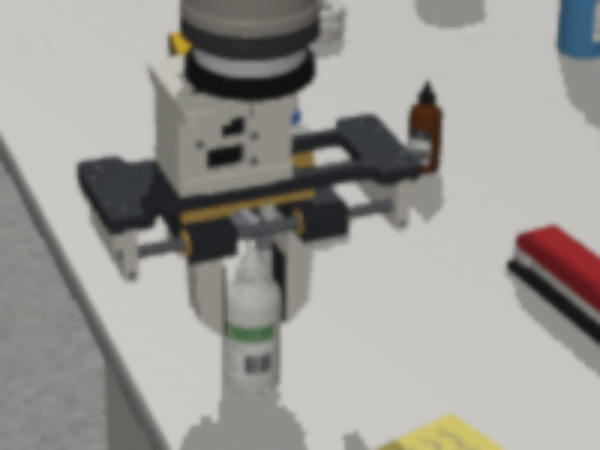

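{"method": "arm_command", "body": {"steps": [0,0,0.4,0,0,0,30,0,0,0.7,0,0,0,30,0,0,0.8,0,0,0,30,0,0,0.8,0,0,0,30,0,0,0.6,0,0,0,30,0,0,0.24,0,0,0,30,0.1,0.3,0,0,0,0,30,0.2,0.6,0,0,0,0,30,0.3,0.8,0,0,0,0,30,0.3,0.8,0,0,0,0,30,0.3,0.8,0,0,0,0,30,0.3,0.8,0,0,0,0,30]}}

```text
clock: 15.12
tool_pos: [0.4401, -0.0454, 0.2001]
ee_rot: [-180.0, -0.0, 90.1]
contact_force: [0.9, -0.3, -0.4]
gripper_width: 0.383
```

{"method": "arm_command", "body": {"steps": [0.3,0.8,0,0,0,0,30,0.2,0.6,0,0,0,0,30,0.15,0.4,0,0,0,0,30,0.05,0.19,0,0,0,0,30,0,0,0,0,0,0,30,0,0,0,0,0,0,30,0,0,0,0,0,0,30]}}

```text
clock: 15.7
tool_pos: [0.4677, 0.0317, 0.2]
ee_rot: [-180.0, 0.0, 90.1]
contact_force: [0.5, -0.2, -1.0]
gripper_width: 0.389
```

Run:
```python
from m import *
S=grab('side')
cv2.imwrite('pics/p7.png',cv2.resize(S['frame'][150:300,220:420],None,fx=3,fy=3)[:,:,::-1])
s=robot.sense();print(s['tool_pos'],s['ee_rot'],s['gripper_width'],s['contact_force'])
```

```text
[0.46770952 0.03154696 0.20008419] [-1.79983308e+02  1.75879191e-02  9.00801266e+01] 0.3884287970572032 [0.6337456  0.27403332 0.24576002]
```

View pics/p7.png

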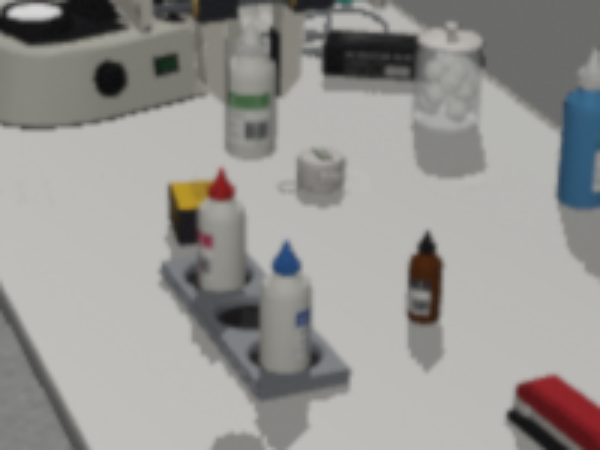

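White hangs upright above the middle recess, with red and blue standing in theirs. Lowering.

{"method": "arm_command", "body": {"steps": [0.01,0.02,-0.4,0,0,0,30,0,0,-0.5,0,0,0,30,0,0,-0.5,0,0,0,30,0,0,-0.5,0,0,0,30,0,0,-0.5,0,0,0,30,0,0,-0.4,0,0,0,30,0,0,-0.3,0,0,0,30,0,0,-0.2,0,0,0,30,0,0,-0.08,0,0,0,30,0,0,0,0,0,0,30,0,0,0,0,0,0,30]}}

```text
clock: 16.67
tool_pos: [0.4688, 0.0331, 0.0654]
ee_rot: [180.0, 0.0, 90.1]
contact_force: [0.9, 1.5, -0.5]
gripper_width: 0.39
```

{"method": "arm_command", "body": {"steps": [0,0,-0.03,0,0,0,30,0,0,-0.02,0,0,0,30,0,0,0,0,0,0,30]}}

```text
clock: 16.92
tool_pos: [0.4686, 0.0334, 0.0633]
ee_rot: [179.9, 0.0, 90.2]
contact_force: [0.0, 0.5, -1.6]
gripper_width: 0.387
```

{"method": "arm_command", "body": {"steps": [0,0,-0.03,0,0,0,30,0,0,0,0,0,0,91.8,0,0,0,0,0,0,91.8,0,0,0,0,0,0,91.8,0,0,0,0,0,0,91.8,0,0,0,0,0,0,91.8,0,0,0,0,0,0,91.8,0,0,0.5,0,0,0,91.8,0,0,0.8,0,0,0,91.8,0,0,0.8,0,0,0,91.8,0,0,0.8,0,0,0,91.8,0,0,0.6,0,0,0,91.8]}}

```text
clock: 17.92
tool_pos: [0.4688, 0.0334, 0.2043]
ee_rot: [179.9, 0.0, 90.2]
contact_force: [1.1, 0.3, 0.7]
gripper_width: 0.994
```

{"method": "arm_command", "body": {"steps": [0.05,0.4,0,0,0,-0.3,91.8,0.05,0.6,0,0,0,-0.3,91.8,0.05,0.7,0,0,0,-0.3,91.8,0.05,0.7,0,0,0,-0.3,91.8,0.05,0.7,0,0,0,-0.3,91.8,0.05,0.6,0,0,0,-0.1,91.8,0.08,0.45,0,0,0,0,91.8,0,0,0,0,0,0,91.8,0,0,0,0,0,0,91.8]}}

```text
clock: 18.67
tool_pos: [0.4833, 0.2, 0.2014]
ee_rot: [-180.0, 0.0, 80.7]
contact_force: [0.3, -0.7, 0.8]
gripper_width: 0.999
```

Run:
```python
from m import *
T=grab('top');S=grab('side')
a=cv2.resize(T['frame'][190:320,190:350],None,fx=2.5,fy=2.5);b=cv2.resize(S['frame'][170:300,220:380],None,fx=2.5,fy=2.5)
cv2.imwrite('pics/p8.png',np.hstack([a,b])[:,:,::-1])
print('pad',yellow(T,(435,235,490,290),.018))
s=robot.sense();print(s['tool_pos'],s['ee_rot'])
```

```text
pad ((441.34661865234375, -352.3619384765625), (75.73298645019531, 78.05526733398438), 17.363248825073242)
[0.48339143 0.19875377 0.20151297] [-1.79973644e+02  3.66338090e-02  8.05515095e+01]
```

View pics/p8.png

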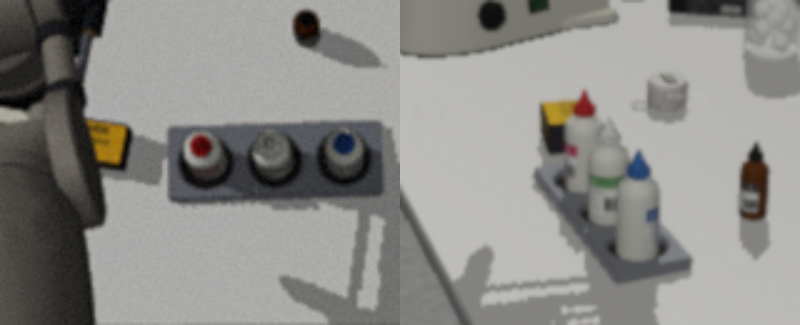

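All three bottles are seated: red, white, blue from left to right. Now the box.

{"method": "arm_command", "body": {"steps": [0,0,-0.6,0,0,0,91.8,0,0,-0.8,0,0,0,91.8,0,0,-0.8,0,0,0,91.8,0,0,-0.8,0,0,0,91.8,0,0,-0.6,0,0,0,91.8,0,0,-0.4,0,0,0,91.8,0,0,-0.3,0,0,0,91.8,0,0,-0.12,0,0,0,91.8,0,0,0,0,0,0,91.8,0,0,0,0,0,0,91.8]}}

```text
clock: 19.6
tool_pos: [0.484, 0.1989, 0.0254]
ee_rot: [180.0, -0.0, 80.5]
contact_force: [0.7, -0.2, -0.5]
gripper_width: 1.0
```

{"method": "arm_command", "body": {"steps": [0,0,0,0,0,0,34,0,0,0,0,0,0,34,0,0,0,0,0,0,34,0,0,0,0,0,0,34,0,0,0,0,0,0,34,0,0,0,0,0,0,34,0,0,0,0,0,0,34,0,0,0,0,0,0,34,0,0,0,0,0,0,34,0,0,0,0,0,0,34]}}

```text
clock: 20.43
tool_pos: [0.4836, 0.1995, 0.0249]
ee_rot: [180.0, 0.0, 80.6]
contact_force: [0.7, -0.1, 0.2]
gripper_width: 0.435
```

{"method": "arm_command", "body": {"steps": [0,0,0.3,0,0,0,34,0,0,0.6,0,0,0,34,0,0,0.8,0,0,0,34,0,0,0.8,0,0,0,34,0,0,0.6,0,0,0,34,0,0,0.3,0,0,0,34,0,-0.3,0,0,0,0,34,0,-0.6,0,0,0,0,34,0,-0.8,0,0,0,0,34,-0.1,-0.8,0,0,0,0.3,34,-0.1,-0.8,0,0,0,0.3,34,-0.1,-0.8,0,0,0,0.4,34]}}

```text
clock: 21.43
tool_pos: [0.4702, 0.0335, 0.1595]
ee_rot: [-179.9, 0.0, 86.7]
contact_force: [0.2, -1.1, -1.1]
gripper_width: 0.438
```

{"method": "arm_command", "body": {"steps": [-0.1,-0.8,0,0,0,0.4,34,-0.1,-0.8,0,0,0,0.4,34,-0.1,-0.8,0,0,0,0.4,34,-0.1,-0.8,0,0,0,0.4,34,-0.1,-0.8,0,0,0,0.4,34,-0.1,-0.8,0,0,0,0.4,34,-0.1,-0.8,0,0,0,0.4,34,-0.06,-0.8,0,0,0,0.3,34,0,-0.8,0,0,0,0.2,34,0,-0.8,0,0,0,0.1,34,0,-0.7,0,0,0,0,34,0,0,0,0,0,0,34]}}

```text
clock: 22.43
tool_pos: [0.4399, -0.3176, 0.1594]
ee_rot: [-179.9, 0.1, 106.7]
contact_force: [-0.1, 0.4, -0.8]
gripper_width: 0.436
```

{"method": "arm_command", "body": {"steps": [0,0,0,0,0,0,34,0,0,0,0,0,0,34]}}

```text
clock: 22.6
tool_pos: [0.4401, -0.3119, 0.1596]
ee_rot: [-179.9, -0.2, 106.9]
contact_force: [0.5, 0.3, -0.0]
gripper_width: 0.436
```

Run:
```python
from m import *
S=grab('side')
cv2.imwrite('pics/p9.png',cv2.resize(S['frame'][230:400,280:460],None,fx=3,fy=3)[:,:,::-1])
s=robot.sense();print(s['tool_pos'],s['ee_rot'],s['gripper_width'])
```

```text
[ 0.44047162 -0.31151817  0.16000956] [-1.79945485e+02 -1.23636644e-01  1.06973096e+02] 0.4368524381949995
```

View pics/p9.png

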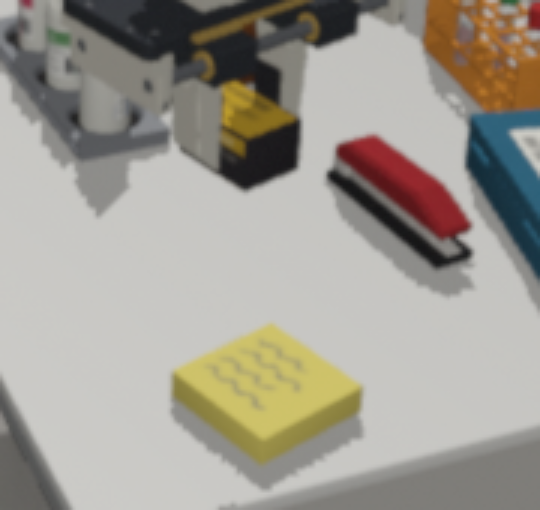

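{"method": "arm_command", "body": {"steps": [0.02,-0.3,0,0,0,0.06,34,0,-0.5,0,0,0,0,34,0,-0.23,0,0,0,0,34,0,0,-0.4,0,0,0,34,0,0,-0.6,0,0,0,34,0,0,-0.6,0,0,0,34,0,0,-0.6,0,0,0,34,0,0,-0.4,0,0,0,34,0,0,-0.2,0,0,0,34,0,0,0,0,0,0,34,0,0,0,0,0,0,34]}}

```text
clock: 23.57
tool_pos: [0.4423, -0.3539, 0.0493]
ee_rot: [180.0, 0.0, 107.3]
contact_force: [0.4, 0.3, 0.4]
gripper_width: 0.433
```

Run:
```python
from m import *
S=grab('side');T=grab('top')
a=cv2.resize(T['frame'][220:310,400:510],None,fx=3.6,fy=3.6);b=cv2.resize(S['frame'][300:390,315:425],None,fx=3.6,fy=3.6)
cv2.imwrite('pics/p10.png',np.hstack([a,b])[:,:,::-1])
s=robot.sense();print(s['tool_pos'],s['ee_rot'],s['gripper_width'],s['contact_force'])
```

```text
[ 0.44272911 -0.35436887  0.05024422] [1.79934334e+02 1.23146753e-01 1.07332893e+02] 0.4366617378679833 [-0.12524038 -0.68723781 -0.97538852]
```

View pics/p10.png

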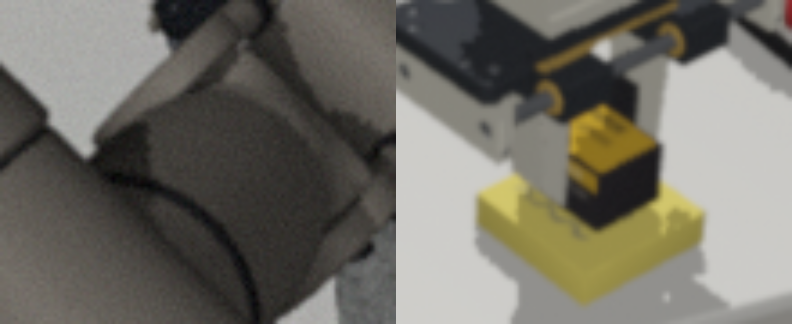

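The box hovers square over the pad, with its foot still slightly high. Lowering to contact.

{"method": "arm_command", "body": {"steps": [-0.03,0.03,-0.07,0,0,0,34,0,0,-0.04,0,0,0,34,0,0,-0.02,0,0,0,34,0,0,0,0,0,0,34]}}

```text
clock: 24.0
tool_pos: [0.4408, -0.3525, 0.0439]
ee_rot: [180.0, 0.0, 107.3]
contact_force: [-0.1, 0.5, -0.6]
gripper_width: 0.435
```

Small final step, then release, lift and back away for checking.

{"method": "arm_command", "body": {"steps": [0,0,-0.02,0,0,0,34,0,0,0,0,0,0,34,0,0,0,0,0,0,91.8,0,0,0,0,0,0,91.8,0,0,0,0,0,0,91.8,0,0,0,0,0,0,91.8,0,0,0,0,0,0,91.8,0,0,0,0,0,0,91.8,0,0,0.4,0,0,0,91.8,0,0,0.8,0,0,0,91.8,0,0,0.8,0,0,0,91.8,0,0,0.8,0,0,0,91.8]}}

```text
clock: 25.0
tool_pos: [0.4406, -0.3523, 0.156]
ee_rot: [-180.0, -0.1, 107.3]
contact_force: [1.1, 0.1, -0.4]
gripper_width: 0.998
```

{"method": "arm_command", "body": {"steps": [0,0,0.8,0,0,0,91.8,0,0,0.6,0,0,0,91.8,-0.1,0.6,0,0,0,0,91.8,-0.1,0.8,0,0,0,0,91.8,-0.1,0.8,0,0,0,0,91.8,-0.1,0.8,0,0,0,0,91.8,-0.1,0.8,0,0,0,0,91.8,-0.1,0.8,0,0,0,0,91.8,-0.1,0.8,0,0,0,0,91.8,-0.1,0.4,0,0,0,0,91.8,0,0,0,0,0,0,91.8,0,0,0,0,0,0,91.8]}}

```text
clock: 26.0
tool_pos: [0.409, -0.1202, 0.2113]
ee_rot: [180.0, 0.1, 107.4]
contact_force: [-0.3, -0.5, -0.3]
gripper_width: 0.998
```

Run:
```python
from m import *
S=grab('side','sF.png');T=grab('top','tF.png')
a=cv2.resize(T['frame'][230:300,430:500],None,fx=8,fy=8,interpolation=cv2.INTER_CUBIC)[:400];b=cv2.resize(S['frame'][310:390,330:410],None,fx=5,fy=5)
a=cv2.resize(T['frame'][230:310,425:505],None,fx=5,fy=5,interpolation=cv2.INTER_CUBIC)
cv2.imwrite('pics/p11.png',np.hstack([a,b])[:,:,::-1])
h=cv2.cvtColor(T['frame'],cv2.COLOR_RGB2HSV)[254:270,455:473]; print(h[::4,::4].tolist())
# box top: more orange than pad
def rect(lo,hi,z,f,roi):
    h=cv2.cvtColor(f['frame'],cv2.COLOR_RGB2HSV); x0,y0,x1,y1=roi; m=np.zeros(h.shape[:2],np.uint8)
    m[y0:y1,x0:x1]=cv2.inRange(h,np.array(lo),np.array(hi))[y0:y1,x0:x1]; m=cv2.morphologyEx(m,cv2.MORPH_CLOSE,np.ones((5,5)))
    c=max(cv2.findContours(m,0,1)[0],key=cv2.contourArea)[:,0]; return cv2.minAreaRect((plane(f,c,z)[:,:2]*1000).astype(np.float32))
print('pad',rect((15,80,60),(38,255,255),.018,T,(435,235,490,290)))
print('box',rect((10,190,60),(26,255,255),.05,T,(440,240,485,285)))
s=robot.sense();print(s['tool_pos'],s['gripper_width'])
```

```text
[[[26, 155, 173], [22, 142, 99], [21, 219, 129], [21, 223, 150], [21, 228, 163]], [[20, 210, 126], [21, 208, 108], [21, 227, 118], [21, 233, 149], [21, 217, 162]], [[21, 226, 147], [20, 212, 130], [21, 224, 106], [21, 235, 138], [21, 225, 159]], [[21, 229, 136], [22, 223, 161], [21, 231, 158], [21, 221, 163], [21, 222, 160]]]
pad ((441.6909484863281, -352.4099426269531), (77.00413513183594, 79.41390228271484), 17.319908142089844)
box ((439.8433837890625, -350.3456726074219), (37.973934173583984, 53.90213394165039), 18.17719268798828)
[ 0.40928965 -0.12146294  0.21113097] 1.0005501144660947
```

View pics/p11.png

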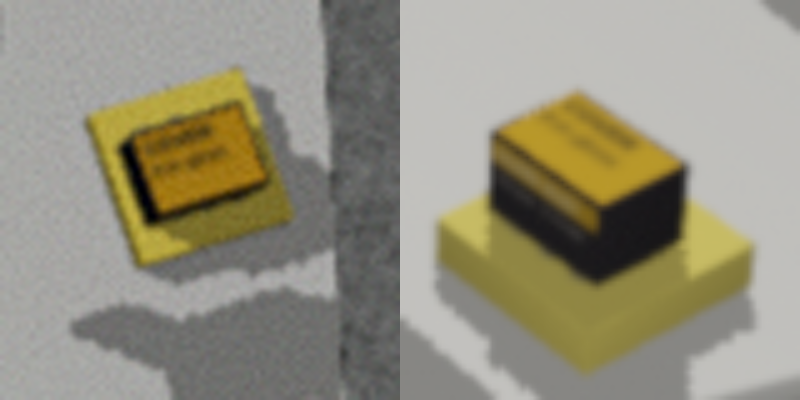

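Run:
```python
from m import *
S=grab('side');T=grab('top')
f=lambda p,z,f_,o:plane(f_,(np.array(p)+.5)/5+o-.5,z)[:,:2]*1000
print('side pad',f([(438,222),(752,245)],.018,S,(330-80,310)).mean(0),'box',f([(492,135),(688,168),(577,92),(602,208)],.05,S,(330-80,310)).mean(0))
print('top pad',f([(87,119),(240,68),(292,215),(138,266)],.018,T,(425,230)).mean(0),'box',f([(133,140),(241,101),(268,184),(160,217)],.05,T,(425,230)).mean(0))
# bystanders/caps: before vs after pixel shift
A=cv2.imread('pics/top0.png',0).astype(np.float32);B=cv2.imread('pics/tF.png',0).astype(np.float32)
for n,(x0,y0,x1,y1) in dict(amber=(300,188,332,212),tally=(198,183,228,215),stapler=(368,183,432,212)).items(): print(n,cv2.phaseCorrelate(A[y0:y1,x0:x1],B[y0:y1,x0:x1]))
cv2.imwrite('pics/p12.png',cv2.resize(T['frame'][170:310,180:500],None,fx=2.5,fy=2.5)[:,:,::-1])
```

```text
side pad [ 441.03705151 -361.03588371] box [ 439.10965743 -357.31555366]
top pad [ 441.83873404 -352.05400995] box [ 439.26927473 -350.48260189]
amber ((0.12810248802382596, -0.12607681659100756), 0.9770432027677695)
tally ((0.006231565847560461, 0.1288024849026268), 1.0103483125567436)
stapler ((0.26474597555688817, -0.24478405305852569), 0.6301830689112345)
```

View pics/p12.png

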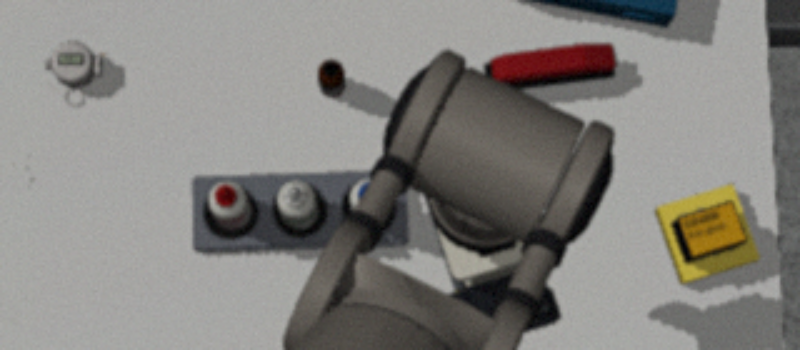

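Both cameras agree the box sits about 3 mm off centre, at (-2.2, +2.5) mm. There is plenty of time, so I'll regrasp and shift it.

{"method": "arm_command", "body": {"steps": [0.1,-0.4,0,0,0,0,91.8,0.1,-0.8,0,0,0,0,91.8,0.1,-0.8,0,0,0,0,91.8,0.1,-0.8,0,0,0,0,91.8,0.1,-0.8,0,0,0,0,91.8,0.1,-0.8,0,0,0,0,91.8,0.1,-0.8,0,0,0,0,91.8,0.1,-0.6,0,0,0,0,91.8,0,0,0,0,0,0,91.8,0,0,0,0,0,0,91.8]}}

```text
clock: 27.03
tool_pos: [0.4402, -0.3543, 0.2099]
ee_rot: [-180.0, -0.1, 107.1]
contact_force: [-0.2, -0.0, -0.5]
gripper_width: 1.0
```

{"method": "arm_command", "body": {"steps": [0,0,-0.6,0,0,0,91.8,0,0,-0.8,0,0,0,91.8,0,0,-0.8,0,0,0,91.8,0,0,-0.8,0,0,0,91.8,0,0,-0.6,0,0,0,91.8,0,0,-0.4,0,0,0,91.8,0,0,-0.16,0,0,0,91.8,0,0,0,0,0,0,91.8,0,0,0,0,0,0,91.8]}}

```text
clock: 27.78
tool_pos: [0.4411, -0.3525, 0.0452]
ee_rot: [180.0, 0.0, 107.3]
contact_force: [0.4, 0.1, -0.3]
gripper_width: 1.0
```

{"method": "arm_command", "body": {"steps": [0,0,0,0,0,0,34,0,0,0,0,0,0,34,0,0,0,0,0,0,34,0,0,0,0,0,0,34,0,0,0,0,0,0,34,0,0,0,0,0,0,34,0,0,0,0,0,0,34,0,0,0,0,0,0,34,0,0,0.1,0,0,0,34,0.03,-0.03,0,0,0,0,34,0.03,-0.03,0,0,0,0,34,0,0,0,0,0,0,34]}}

```text
clock: 28.78
tool_pos: [0.4435, -0.3553, 0.0486]
ee_rot: [180.0, 0.0, 107.3]
contact_force: [0.0, -0.9, -0.5]
gripper_width: 0.431
```

{"method": "arm_command", "body": {"steps": [0,0,-0.06,0,0,0,34,0,0,-0.04,0,0,0,34,0,0,0,0,0,0,34,0,0,0,0,0,0,34]}}

```text
clock: 29.12
tool_pos: [0.4434, -0.3552, 0.0453]
ee_rot: [180.0, 0.0, 107.3]
contact_force: [-1.5, 1.7, 7.8]
gripper_width: 0.434
```

{"method": "arm_command", "body": {"steps": [0,0,0,0,0,0,91.8,0,0,0,0,0,0,91.8,0,0,0,0,0,0,91.8,0,0,0,0,0,0,91.8,0,0,0,0,0,0,91.8,0,0,0,0,0,0,91.8,0,0,0.4,0,0,0,91.8,0,0,0.8,0,0,0,91.8,0,0,0.8,0,0,0,91.8,0,0,0.8,0,0,0,91.8,0,0,0.8,0,0,0,91.8,0,0,0.6,0,0,0,91.8]}}

```text
clock: 30.12
tool_pos: [0.4436, -0.3552, 0.2154]
ee_rot: [179.9, 0.1, 107.3]
contact_force: [1.5, -0.6, -0.4]
gripper_width: 1.001
```

{"method": "arm_command", "body": {"steps": [-0.2,0.6,0,0,0,0,91.8,-0.2,0.8,0,0,0,0,91.8,-0.2,0.8,0,0,0,0,91.8,-0.2,0.8,0,0,0,0,91.8,-0.2,0.8,0,0,0,0,91.8,-0.2,0.8,0,0,0,0,91.8,0,0.4,0,0,0,0,91.8,0,0,0,0,0,0,91.8,0,0,0,0,0,0,91.8]}}

```text
clock: 30.87
tool_pos: [0.3955, -0.1547, 0.2129]
ee_rot: [180.0, 0.1, 107.4]
contact_force: [0.1, -0.1, -0.8]
gripper_width: 0.996
```

Run:
```python
from m import *
S=grab('side');T=grab('top')
def rect(lo,hi,z,f,roi):
    h=cv2.cvtColor(f['frame'],cv2.COLOR_RGB2HSV); x0,y0,x1,y1=roi; m=np.zeros(h.shape[:2],np.uint8)
    m[y0:y1,x0:x1]=cv2.inRange(h,np.array(lo),np.array(hi))[y0:y1,x0:x1]; m=cv2.morphologyEx(m,cv2.MORPH_CLOSE,np.ones((5,5)))
    c=max(cv2.findContours(m,0,1)[0],key=cv2.contourArea)[:,0]; return cv2.minAreaRect((plane(f,c,z)[:,:2]*1000).astype(np.float32))
print('pad',rect((15,80,60),(38,255,255),.018,T,(435,235,490,290)))
print('box',rect((10,190,60),(26,255,255),.05,T,(440,240,485,285)))
a=cv2.resize(T['frame'][180:320,250:500],None,fx=1.6,fy=1.6);b=cv2.resize(S['frame'][180:390,220:440],None,fx=1.9,fy=1.9)
h=max(a.shape[0],b.shape[0]);a=np.pad(a,((0,h-a.shape[0]),(0,0),(0,0)));b=np.pad(b,((0,h-b.shape[0]),(0,0),(0,0)))
cv2.imwrite('pics/p13.png',np.hstack([a,b])[:,:600*2][:,:,::-1][:600,:800] if a.shape[1]+b.shape[1]<=830 else b[:,:,::-1])
s=robot.sense();print(s['tool_pos'],s['contact_force'])
```

```text
pad ((441.6682434082031, -351.9681091308594), (77.57763671875, 79.04268646240234), 17.175399780273438)
box ((442.5696716308594, -352.7008972167969), (38.18865203857422, 53.622764587402344), 17.111438751220703)
[ 0.39568304 -0.15586851  0.21268663] [ 0.02205877 -0.43048441 -0.77943219]
```

View pics/p13.png

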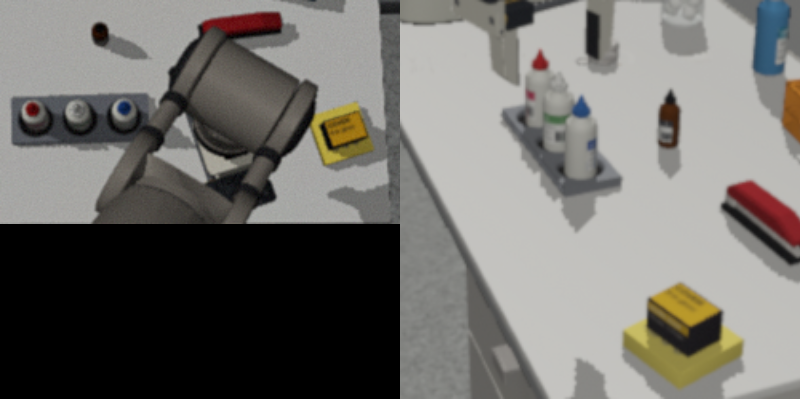

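The box is now about 1 mm off the pad centre and within 0.1° of square. The bottles stand red, white, blue, and the gripper is clear, so I'm handing in.

```bash
python3 -c "
from workcell import robot
print(robot.job_done())"
```

```text
the job is handed in; nothing more can be done
None
```

The job is handed in, at about 31 s on the robot's clock. The bottles stand upright in the stand, from left to right red, white, blue as seen from the robot, and the cover-glass box lies flat on the notepad.

- **Box position:** after the first placing, the box was about 3 mm off centre, so I regrasped and shifted it. The last top-view measurement puts it about 1 mm from the pad's centre and within 0.1° of square.
- **Bystanders:** the amber bottle, tally counter and stapler show shifts of less than 0.4 pixel (about 1 mm) between the first and last comparison pictures, which is within noise. The stapler's match was weaker because the arm partly covered it. I did not repeat this comparison after the box correction.
- **Disagreement:** for the box and pad, the side camera read y about 7–12 mm lower than the top camera. I trusted the top view for absolute position. Before the correction, both views agreed on the box's offset from the pad to within about 2 mm. I did not repeat the side-view check afterwards.
- **Forces:** the highest contact force in the call-end readings was about 8 N.

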